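# Load the refit rack in reverse order

## Robot

A 6-joint arm with a two-finger parallel gripper is mounted at the origin on the work surface. World frame = base frame: x ahead of the robot, y to its left, z up, the work surface at z = 0. Lengths are in m, angles in rad, forces in N, time in s.
With the tool pointing down it reaches from about 0.35 to 0.725 m from the base axis. Payload 6 kg.
Tool frame: the origin (TCP) lies at the very end of the fingers, on their centre line; the grasp point (between the pads) lies 19 mm behind it (ctrl.tcp_to_grasp is the distance from the TCP to the grasp point, in m); z points along the fingers, y is the direction in which the jaws open and shut (so a half turn about z gives the same grasp; the last joint's range is limited). The gripper opens to 85 mm and grips with 20 to 120 N. Pads are 22 mm wide; open, the fingers measure 114 mm over their backs; the gripper's body (76 mm by 85 mm) begins 54 mm behind the grasp point. The pads swing forward as they close: fully open they stand 13 mm farther back than shut.
Start: joints at [1.449, 0.04, 0.085, 0, -1.615, -0.334], TCP at [0.264, 0.539, 0.231] pointing down, gripper open.
Joint ranges: [-2.56, 2.56], [-1.29, 2.01], [-1.08, 1.49], [-3.29, 1.98], [-2.81, -0.18], [-2.99, 2.99]. Speed limits (rad/s): [2.57, 2.57, 3.01, 3.14, 3.14, 3.14].

## Interface

Orientations are given as a rotation vector (axis times angle).
In Python, from station import ctrl gives the robot as it stands. The module is installed in compiled form; this text tells all that it offers.
- The arm moves only by the tool arm_command, never from a script. Its argument "motion" is one flat list of numbers, 7 for each row, row after row: the shift along the tool's x, y, z in m, then the turn, a rotation vector about the tool's x, y, z in rad, then the gripper command: -1 is fully open, 1 is shut, values between are in proportion. In form: [x, y, z, rx, ry, rz, gripper, x, y, z, rx, ry, rz, gripper, ...]. A call has 1 to 5 rows; each row is the pose to reach, as a shift and turn from the pose commanded when the call began, along the tool's axes at that moment; what a row does not reach only later rows make up. A row lasts 1/8 s, in which the tool goes at most 62.5 mm and 10.7 degrees, less where a joint would pass 70% of its speed; a pose out of reach is approached as far as the arm can. A call with a gripper value outside its range is refused whole. The fingers move at their own pace and stop on an object; "grip_force" is the grip in N (left out, the last holds). Time passes only in rows, so rows that repeat a pose let the fingers close. It gives the time, the measured TCP pose, the force and the opening at its end, in the units of the state.
- ctrl.observe(): the state, without advancing time (a new reading comes with each control period).
- ctrl.read_camera(name): name is "side" or "top"; returns a dict with "color" (384x512x3 uint8, red, green, blue), "fx", "fy", "cx", "cy" (pixels), "dist" ([k1, k2, p1, p2, k3] as OpenCV has them; the pictures are not rectified), "R" (3x3) and "t" (3): a world point X has camera coordinates R X + t. Camera axes: x right, y down, z forward; pixel columns grow to the right and rows downward; lengths in m; the calibration is good to about 2 mm. A picture is of the moment at which its call begins. There is no depth.
- ctrl.hand_in(): hands the job in, once; it reports no verdict.
The state is a dict: "time": time; "joint_positions": joint angles; "joint_velocities": joint speeds; "joint_efforts": joint torques, N m; "position": TCP position; "eef_rot": TCP orientation; "force": force on the tool from outside, world axes, zero at the start; "ft_torque": the same for the moment, N m; "grip_width": finger opening in m.
Only numpy, scipy, OpenCV 4.12 (cv2) and the standard library are available. Lean on these libraries where they do the work, as an engineer would, in place of code of your own. Each camera call takes 0.05 s, during which the arm holds its last target.

## Task

The four components taken off a power board (capacitor, heat sink, relay, transformer) stand in a row on the carrier in the order they came off. Move them all to the empty four-bay rack in the reverse order, so that the last one off is the first to go back on: seen from the robot, the leftmost on the carrier goes to the rightmost bay, the next one to the bay beside it, and so on. Stand each upright in the middle of its bay, let go, and do not let any component topple on the way.

Things in the scene. Friction and masses are not known exactly. Their poses are not given: they have to be found in the camera images.
- capacitor: big electrolytic capacitor: upright black can, 30 mm diameter, 44 mm tall, with an aluminium top with a small cross. Loose, under 0.2 kg. Origin: centre of its underside, z up. Starts upright on its own pad, within 6 mm of its centre, turned by up to 0.25 rad from the carrier.
- heatsink: bare aluminium heat sink, 36 x 36 mm, 34 mm tall: a base plate with six upright fins that run along its x and are spaced along its y; it can be gripped across x (on the fin ends) or across y. Loose, under 0.2 kg. Origin: centre of its underside, z up. Starts upright on its own pad, within 6 mm of its centre, turned by up to 0.25 rad from the carrier.
- relay: plain white box relay with a dark foot, 24 mm (x) by 30 mm (y), 36 mm tall; grip it across x. Loose, under 0.2 kg. Origin: centre of its underside, z up. Starts upright on its own pad, within 6 mm of its centre, turned by up to 0.25 rad from the carrier.
- transformer: small transformer: dark steel core 42 mm (x) by 22 mm (y), 36 mm tall, with a copper winding 26 mm (x) by 38 mm (y) bulging from its y sides; grip it across x, on the two ends of the core. Loose, under 0.2 kg. Origin: centre of its underside, z up. Starts upright on its own pad, within 6 mm of its centre, turned by up to 0.25 rad from the carrier.
- carrier: the aluminium carrier the components start on: a fixed bar 80 mm (x) by 304 mm (y, along the row) by 10 mm, with a lip 4 mm thick and 8 mm high at each end. Origin: centre of its underside on the bench; x away from the robot, y to the robot's left (within 0.12 rad). Four pads lie on it at x = 0, y = -108, -36, 36, 108 mm. It is either nearer to or farther from the robot than the rack.
- pad_capacitor: fixed black rubber pad, 60 x 60 x 4 mm, on the carrier, under the capacitor at the start; the four pads look alike. Origin at the centre of its underside, so its top is 4 mm higher (14 mm above the bench). Which of the four places on the carrier it has differs from run to run.
- pad_heatsink: fixed black rubber pad, 60 x 60 x 4 mm, on the carrier, under the heatsink at the start; the four pads look alike. Origin at the centre of its underside, so its top is 4 mm higher (14 mm above the bench). Which of the four places on the carrier it has differs from run to run.
- pad_relay: fixed black rubber pad, 60 x 60 x 4 mm, on the carrier, under the relay at the start; the four pads look alike. Origin at the centre of its underside, so its top is 4 mm higher (14 mm above the bench). Which of the four places on the carrier it has differs from run to run.
- pad_transformer: fixed black rubber pad, 60 x 60 x 4 mm, on the carrier, under the transformer at the start; the four pads look alike. Origin at the centre of its underside, so its top is 4 mm higher (14 mm above the bench). Which of the four places on the carrier it has differs from run to run.
- rack: the empty grey rack: a fixed base 80 mm (x) by 304 mm (y, along the row) by 12 mm, with five dividers 4 mm thick, 10 mm high above the floor, making four bays 68 mm wide, open front, back and top. Origin: centre of its underside on the bench; x away from the robot, y to the robot's left (within 0.12 rad). Bay floors 12 mm above the origin, bay centres at x = 0, y = -108, -36, 36, 108 mm.
Mind the look-alikes: they are no part of the job. Leave any blue look-alike of the transformer alone.

How it is judged:
By the outcome, as a careful person would: the job done as asked, in the order asked, and still so for the second after the job is handed in, with the robot touching nothing.
It also fails if it takes over 115 s, if anything falls off the work surface, if the arm or the gripper's body presses on something with over 40 N, if the wrist force passes 120 N, or if a joint passes its speed limit or range.

## Working session

There is one attempt and no reset: what is moved stays moved. The work goes in short steps, Python scripts to look and compute and a tool call to move; the robot and the scene stay as the last step left them, time stands still between calls to the robot, and variables do not carry over. Pictures are saved under pics/ and viewed, and the job is handed in when it is done.

Besides the shell and the picture viewer there is one more tool, called after "Call:" as name(argument=value, ...) on one line, values as JSON. arm_command: Moves the arm, as the interface text tells. Its arguments: {"type":"object","properties":{"motion":{"type":"array"},"grip_force":{"type":"number"}},"required":["motion"]}

```bash
mkdir -p pics; ls
python3 - <<'E'
from station import ctrl
import cv2,pickle
print(ctrl.observe(), ctrl.tcp_to_grasp)
for n in("side","top"):
    c=ctrl.read_camera(n); pickle.dump(c,open(f"pics/{n}0.pkl","wb"))
    cv2.imwrite(f"pics/{n}0.png",c["color"][:,:,::-1])
    print(n,{k:v for k,v in c.items() if k!="color"})
E
```

```text
pics
{'time': 0.0, 'joint_positions': array([ 1.44870178e+00,  4.08200109e-02,  8.38049245e-02, -4.62954352e-04,
       -1.61546545e+00, -3.33698796e-01]), 'joint_velocities': array([-0.00132824, -0.00097423, -0.0019972 ,  0.00028971, -0.00178281,
        0.00033163]), 'joint_efforts': array([-4.26878323e-04, -3.68198061e+01,  3.47418952e+01,  6.93283081e+00,
       -5.35115149e-03, -6.05876266e-06]), 'position': array([0.26388864, 0.53849925, 0.2302711 ]), 'eef_rot': array([ 3.05869095e+00, -7.09356694e-01, -4.42820303e-04]), 'force': array([ 0.84958473, -0.40692433, -0.10591199]), 'ft_torque': array([-0.0006234 , -0.07685687,  0.05567723]), 'grip_width': 0.0856041955720197} 0.0187
side {'fx': 449.58322114075776, 'fy': 449.58322114075776, 'cx': 251.27525402877717, 'cy': 201.4270140138106, 'dist': array([-0.15543107,  0.        ,  0.        ,  0.        ,  0.        ]), 'R': array([[ 0.99080632, -0.13514438,  0.00623159],
       [-0.08184138, -0.63542172, -0.76781588],
       [ 0.10772568,  0.76024683, -0.64064026]]), 't': array([-0.6188938 ,  0.08979904,  0.74581402])}
top {'fx': 421.5366678300014, 'fy': 421.5366678300014, 'cx': 255.21158933973248, 'cy': 191.9285169893779, 'dist': array([-0.04208859,  0.        ,  0.        ,  0.        ,  0.        ]), 'R': array([[ 0.10870433, -0.9940728 ,  0.00162539],
       [-0.96875121, -0.10630177, -0.2241005 ],
       [ 0.22294499,  0.02278609, -0.97456469]]), 't': array([-0.08872398,  0.60707144,  0.75529109])}
```

View pics/side0.png

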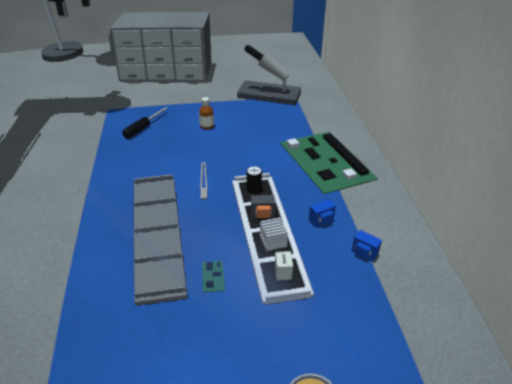

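View pics/top0.png

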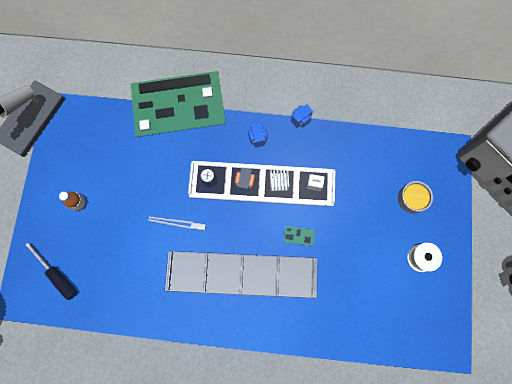

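The top view shows the carrier (190–335, 160–205) farther from the robot. From the left it holds the capacitor (208,176), transformer (244,180), heat sink (279,182) and relay (315,182). The rack (165–317, 252–297) is nearer. I'll enlarge and measure.

```bash
cat > h.py <<'E'
import numpy as np,cv2,pickle
def load(n,i=0): return pickle.load(open(f"pics/{n}{i}.pkl","rb"))
def K(c): return np.array([[c["fx"],0,c["cx"]],[0,c["fy"],c["cy"]],[0,0,1]])
def ray(c,uv):
    uv=np.array(uv,float).reshape(-1,1,2)
    n=cv2.undistortPoints(uv,K(c),c["dist"]).reshape(-1,2)
    d=np.c_[n,np.ones(len(n))]@c["R"]; o=-c["R"].T@c["t"]
    return o,d
def plane(c,uv,z):
    o,d=ray(c,uv); return o+d*((z-o[2])/d[:,2])[:,None]
def proj(c,X):
    r,_=cv2.Rodrigues(c["R"]); return cv2.projectPoints(np.array(X,float).reshape(-1,1,3),r,c["t"],K(c),c["dist"])[0].reshape(-1,2)
def tri(c1,u1,c2,u2):
    o1,d1=ray(c1,u1);o2,d2=ray(c2,u2);out=[]
    for a,b in zip(d1,d2):
        a=a/np.linalg.norm(a);b=b/np.linalg.norm(b)
        s=np.linalg.lstsq(np.c_[a,-b],o2-o1,rcond=None)[0]
        p,q=o1+a*s[0],o2+b*s[1]; out.append(np.r_[(p+q)/2,np.linalg.norm(p-q)])
    return np.array(out)
def crop(c,x0,y0,x1,y1,k,fn):
    im=c["color"][y0:y1,x0:x1,::-1]; im=cv2.resize(im,None,fx=k,fy=k,interpolation=cv2.INTER_CUBIC)
    for x in range((x0+9)//10*10,x1,10): cv2.line(im,(int((x-x0+.5)*k),0),(int((x-x0+.5)*k),8 if x%50 else 20),(0,255,255),1)
    for y in range((y0+9)//10*10,y1,10): cv2.line(im,(0,int((y-y0+.5)*k)),(8 if y%50 else 20,int((y-y0+.5)*k)),(0,255,255),1)
    cv2.imwrite(fn,im)
E
python3 - <<'E'
from h import *
crop(load("top"),185,155,340,210,5,"pics/t_car.png")
crop(load("top"),160,245,322,303,4.9,"pics/t_rack.png")
crop(load("side"),228,160,318,305,4,"pics/s_car.png")
E
```

```text
(no output)
```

View pics/t_car.png

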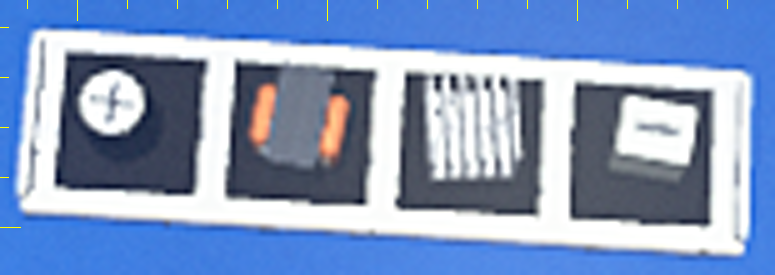

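View pics/t_rack.png

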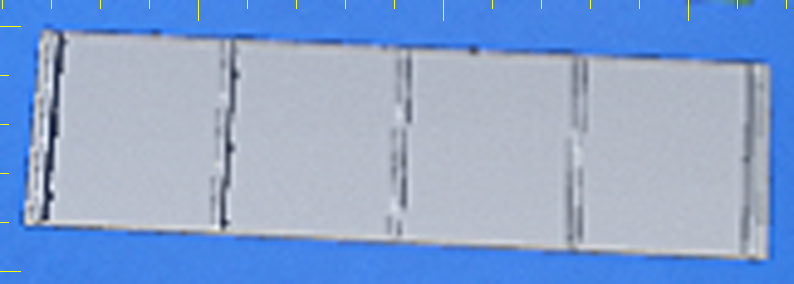

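View pics/s_car.png

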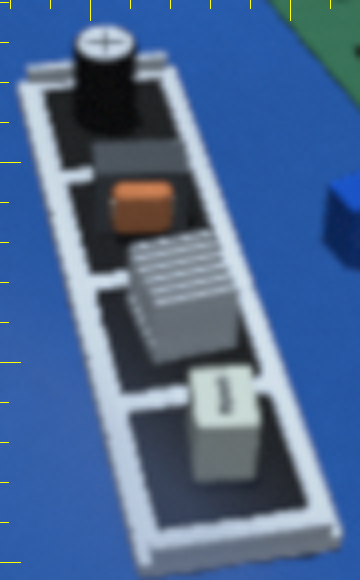

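Run:
```python
from h import *
t,s=load("top"),load("side")
for c in(t,s): print("cam",-c["R"].T@c["t"])
P=lambda L,k,x0,y0:(np.array(L,float)+.5)/k-.5+[x0,y0]
# rack masks in top
rk=P([(45,32),(768,66),(768,260),(25,225)],4.9,160,245)
for z in(.012,.022):
    w=plane(t,rk,z); print("rack",z,w[:,:2].round(4).tolist(),w.mean(0).round(4), "side",[np.linalg.norm(w[i]-w[(i+1)%4]).round(4) for i in range(4)])
ca=P([(36,30),(750,72),(745,254),(20,212)],5,185,155)
for z in(.01,.018):
    w=plane(t,ca,z); print("car",z,w[:,:2].round(4).tolist(),w.mean(0).round(4),[np.linalg.norm(w[i]-w[(i+1)%4]).round(4) for i in range(4)])
# pads
pads=[[(66,52),(207,61),(196,193),(56,185)],[(235,62),(376,70),(366,204),(227,195)],[(405,72),(545,80),(539,215),(397,206)],[(575,82),(714,90),(710,226),(570,218)]]
for p in pads:
    w=plane(t,P(p,5,185,155),.014); print("pad",w.mean(0).round(4),[np.linalg.norm(w[i]-w[(i+1)%4]).round(4) for i in range(4)])
# tops
ps=lambda L:P(L,4,228,160)
print("cap tri",tri(t,P([(112,102)],5,185,155),s,ps([(106,42)])).round(4))
tt=P([(617,143),(621,96),(697,106),(691,156)],5,185,155)
ss=ps([(189,369),(196,415),(262,409),(255,368)])
```

```text
cam [ 0.42935751 -0.04087545  0.87226925]
cam [ 0.54020984 -0.5935825   0.55060431]
rack 0.012 [[0.4842, 0.1405], [0.503, -0.1588], [0.4251, -0.1649], [0.4059, 0.1368]] [ 0.4546 -0.0116  0.012 ] side [np.float64(0.2998), np.float64(0.0782), np.float64(0.3023), np.float64(0.0784)]
rack 0.022 [[0.4836, 0.1384], [0.5022, -0.1574], [0.4252, -0.1635], [0.4061, 0.1347]] [ 0.4543 -0.012   0.022 ] side [np.float64(0.2963), np.float64(0.0772), np.float64(0.2988), np.float64(0.0775)]
car 0.01 [[0.6801, 0.1215], [0.6949, -0.1833], [0.6158, -0.1865], [0.6006, 0.1168]] [ 0.6478 -0.0329  0.01  ] [np.float64(0.3052), np.float64(0.0791), np.float64(0.3037), np.float64(0.0797)]
car 0.018 [[0.6778, 0.12], [0.6924, -0.182], [0.614, -0.1851], [0.599, 0.1153]] [ 0.6458 -0.033   0.018 ] [np.float64(0.3023), np.float64(0.0784), np.float64(0.3009), np.float64(0.079)]
pad [0.6432 0.075  0.014 ] [np.float64(0.0601), np.float64(0.0575), np.float64(0.0587), np.float64(0.058)]
pad [0.6466 0.0035 0.014 ] [np.float64(0.0598), np.float64(0.0583), np.float64(0.0582), np.float64(0.0578)]
pad [ 0.6499 -0.0682  0.014 ] [np.float64(0.0593), np.float64(0.0585), np.float64(0.0593), np.float64(0.0582)]
pad [ 0.6531 -0.1399  0.014 ] [np.float64(0.0589), np.float64(0.0589), np.float64(0.0584), np.float64(0.0589)]
cap tri [[0.6397 0.0776 0.0601 0.0011]]
```

Run:
```python
from h import *
t,s=load("top"),load("side")
crop(t,195,160,265,195,11,"pics/t_a.png")
crop(t,262,160,332,198,11,"pics/t_b.png")
crop(s,245,162,300,220,10,"pics/s_a.png")
crop(s,255,212,300,285,8,"pics/s_b.png")
crop(s,125,170,195,305,4,"pics/s_rack.png")
```

```text
(no output)
```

View pics/t_a.png

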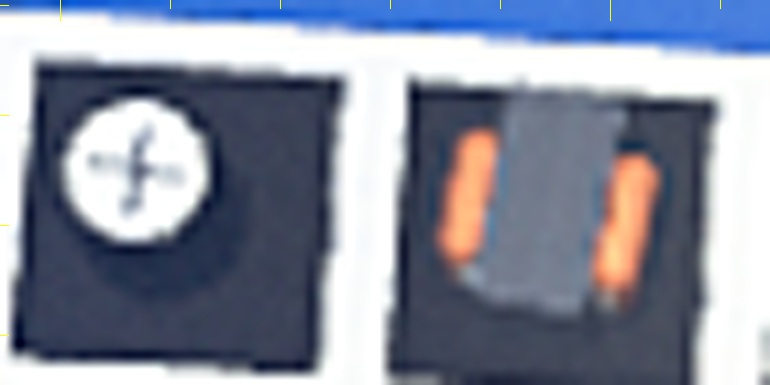

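View pics/t_b.png

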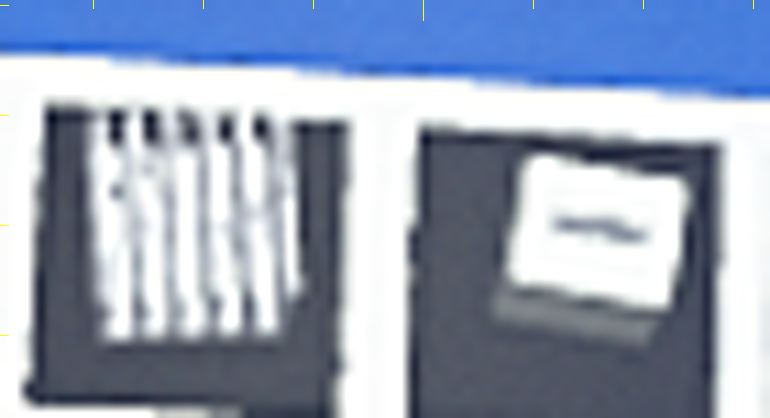

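View pics/s_a.png

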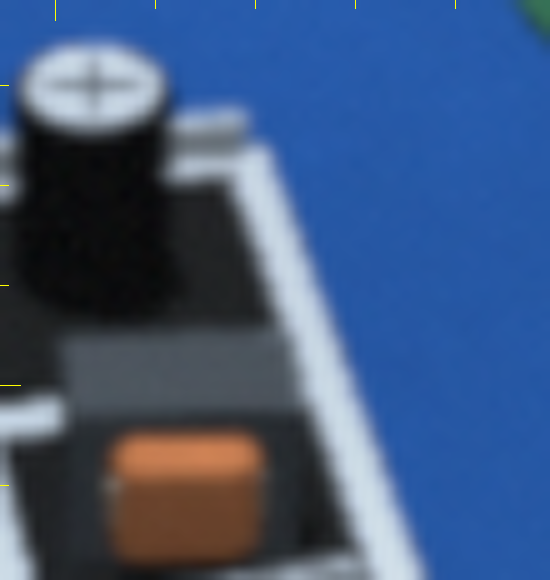

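View pics/s_b.png

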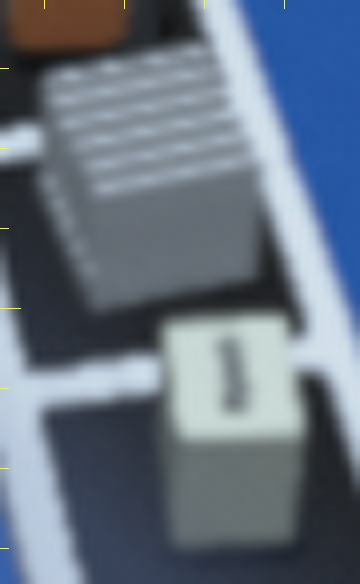

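View pics/s_rack.png

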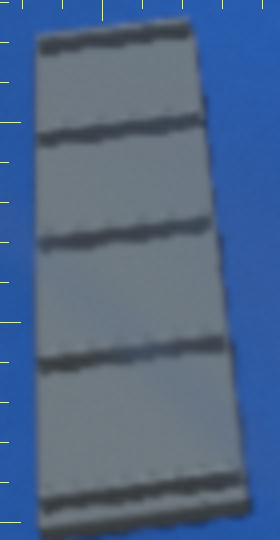

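```bash
cat > m.py <<'E'
from h import *
t,s=load("top"),load("side")
P=lambda L,k,x0,y0:(np.array(L,float)+.5)/k-.5+[x0,y0]
# (far-left, far-right, near-right, near-left) in robot view
T={"trans":P([(510,88),(628,108)],11,195,160),
   "heat":P([(90,108),(290,125),(278,338),(104,338)],11,262,160),
   "relay":P([(527,155),(689,180),(670,311),(508,280)],11,262,160)}
S={"trans":P([(282,332),(305,408),(75,413),(62,345)],10,245,162),
   "heat":P([(205,42),(255,162),(95,197),(42,78)],8,255,212),
   "relay":P([(285,315),(303,434),(177,440),(160,320)],8,255,212)}
for n in T:
    k=len(T[n]); print(n,"tri",tri(t,T[n],s,S[n][:k]).round(4).tolist())
    z={"trans":.05,"heat":.048,"relay":.05}[n]
    for c,U,l in((t,T[n],"top"),(s,S[n],"side")):
        w=plane(c,U,z)[:,:2]; print(l,w.round(4).tolist(),w.mean(0).round(4))
        if len(w)==4:
            e=((w[0]+w[1])-(w[2]+w[3]))/2; f=((w[0]+w[3])-(w[1]+w[2]))/2
            print("   xlen",np.linalg.norm(e).round(4),"yaw",np.arctan2(e[1],e[0]).round(3),"ylen",np.linalg.norm(f).round(4),"yaw",np.arctan2(-f[0],f[1]).round(3))
w=plane(t,P([(470,197),(628,225)],11,195,160),.045);print("wind",w,w.mean(0))
w=plane(t,P([(406,50),(396,240)],4.9,160,245),.02);print("rackmid",w,w.mean(0))
# side: dividers: top edge points left(near x) / right(far x) in crop4 (125,170)
L=P([(38,38),(188,22),(38,134),(203,117),(38,235),(212,219),(38,360),(224,340),(38,500),(240,478)],4,125,170)
w=plane(s,L,.022).reshape(-1,2,3)
for a in w: print("div",a[:,:2].round(4).tolist(),a.mean(0)[:2].round(4))
# triangulate outer rack end-divider corners
print("racktri",tri(t,P([(45,32),(768,66),(768,260),(25,225)],4.9,160,245),s,P([(188,22),(252,505),(38,535),(38,38)],4,125,170)).round(4))
E
python3 m.py
```

```text
trans tri [[0.6644, 0.0126, 0.0511, 0.0001], [0.6637, -0.0094, 0.0516, 0.0017]]
top [[0.6648, 0.0127], [0.6633, -0.0093]] [0.664  0.0017]
side [[0.6646, 0.0139], [0.665, -0.0073], [0.6252, -0.0035], [0.6255, 0.0153]] [0.6451 0.0046]
   xlen 0.0395 yaw -0.065 ylen 0.02 yaw 0.002
heat tri [[0.667, -0.0458, 0.0504, 0.0004], [0.6692, -0.0827, 0.0499, 0.0021], [0.6333, -0.0844, 0.045, 0.0085], [0.628, -0.0526, 0.0495, 0.007]]
top [[0.6679, -0.0458], [0.6687, -0.0828], [0.6282, -0.0844], [0.6248, -0.0528]] [ 0.6474 -0.0664]
   xlen 0.042 yaw 0.101 ylen 0.0344 yaw 0.062
side [[0.6674, -0.0433], [0.6708, -0.0804], [0.637, -0.0862], [0.6318, -0.0499]] [ 0.6518 -0.065 ]
   xlen 0.0352 yaw 0.177 ylen 0.037 yaw 0.117
relay tri [[0.6671, -0.1265, 0.0513, 0.0006], [0.6651, -0.1565, 0.051, 0.0007], [0.6408, -0.1549, 0.0508, 0.0008], [0.643, -0.1249, 0.0517, 0.0005]]
top [[0.6672, -0.1266], [0.6657, -0.1567], [0.6406, -0.155], [0.6432, -0.1251]] [ 0.6542 -0.1408]
   xlen 0.0246 yaw -0.066 ylen 0.03 yaw -0.067
side [[0.6678, -0.1252], [0.665, -0.1558], [0.6414, -0.1541], [0.6436, -0.1233]] [ 0.6545 -0.1396]
   xlen 0.0239 yaw -0.075 ylen 0.0308 yaw -0.081
wind [[ 0.64460315  0.01794015  0.045     ]
 [ 0.64247885 -0.0116327   0.045     ]] [0.643541   0.00315372 0.045     ]
rackmid [[ 0.49277441 -0.00958003  0.02      ]
 [ 0.41686418 -0.01431627  0.02      ]] [ 0.45481929 -0.01194815  0.02      ]
div [[0.4095, 0.1311], [0.4835, 0.1345]] [0.4465 0.1328]
div [[0.4144, 0.0564], [0.4906, 0.059]] [0.4525 0.0577]
div [[0.4187, -0.0124], [0.494, -0.0115]] [ 0.4563 -0.012 ]
div [[0.423, -0.0867], [0.4979, -0.0845]] [ 0.4605 -0.0856]
div [[0.4269, -0.1585], [0.5024, -0.1566]] [ 0.4647 -0.1576]
racktri [[ 0.4835  0.139   0.0188  0.0006]
 [ 0.5045 -0.1591  0.0082  0.0023]
 [ 0.4251 -0.1653  0.0097  0.    ]
 [ 0.4074  0.1357  0.0185  0.0027]]
```

```bash
cat > g.py <<'E'
import sys,numpy as np
from scipy.spatial.transform import Rotation as R
from station import ctrl
def goto(x,y,z,yaw):
    o=ctrl.observe(); A=R.from_rotvec(o["eef_rot"])
    a=(-np.pi/2+yaw)/2
    B=R.from_rotvec(np.pi*np.array([np.cos(a),np.sin(a),0]))
    d=A.inv().apply(np.array([x,y,z])-o["position"])
    print("t",round(o["time"],2),"pos",o["position"].round(4),"F",o["force"].round(1),"w",round(o["grip_width"],4))
    print("shift",d.round(4),"turn",(A.inv()*B).as_rotvec().round(4))
if __name__=="__main__": 
    v=list(map(float,sys.argv[1:])); [goto(*v[i:i+4]) for i in range(0,len(v),4)]
E
python3 g.py .6397 .0776 .13 0
```

```text
t 0.1 pos [0.2639 0.5385 0.2304] F [ 0.5 -0.9 -0.8] w 0.0855
shift [0.5403 0.2483 0.1008] turn [ 1.300e-03 -1.000e-03  1.115e+00]
```

Call:
arm_command(motion=[0.054,0.025,0,0,0,0.11,-1,0.108,0.05,0,0,0,0.22,-1,0.162,0.075,0,0,0,0.33,-1,0.216,0.1,0,0,0,0.44,-1,0.27,0.124,0,0,0,0.55,-1], grip_force=50)

```text
time: 0.72
position: [0.4527, 0.3069, 0.2311]
eef_rot: [2.75, -1.518, -0.0]
force: [1.0, 0.2, -0.5]
grip_width: 0.0852
```

```bash
python3 g.py .6397 .0776 .15 0
```

```text
t 0.72 pos [0.4527 0.3069 0.2311] F [ 1.   0.2 -0.5] w 0.0852
shift [ 0.2937 -0.0362  0.081 ] turn [3.000e-04 0.000e+00 5.618e-01]
```

Call:
arm_command(motion=[0.055,-0.007,0.016,0,0,0.11,-1,0.11,-0.014,0.032,0,0,0.22,-1,0.165,-0.021,0.048,0,0,0.33,-1,0.22,-0.028,0.064,0,0,0.44,-1,0.275,-0.034,0.077,0,0,0.555,-1])

```text
time: 1.35
position: [0.6285, 0.0929, 0.153]
eef_rot: [2.228, -2.214, -0.001]
force: [0.3, 0.7, 1.4]
grip_width: 0.0853
```

```bash
python3 g.py .6397 .0776 .12 0 .6397 .0776 .024 0
```

```text
t 1.35 pos [0.6285 0.0929 0.153 ] F [0.3 0.7 1.4] w 0.0853
shift [ 0.0153 -0.0111  0.033 ] turn [ 0.0012 -0.0003  0.0063]
t 1.35 pos [0.6285 0.0929 0.153 ] F [0.3 0.7 1.4] w 0.0853
shift [ 0.0153 -0.0112  0.129 ] turn [ 0.0012 -0.0003  0.0063]
```

Call:
arm_command(motion=[0.015,-0.011,0.04,0,0,0.006,-1,0.015,-0.011,0.07,0,0,0.006,-1,0.015,-0.011,0.07,0,0,0.006,-1,0.015,-0.011,0.07,0,0,0.006,-1])

```text
time: 1.85
position: [0.6397, 0.0798, 0.0859]
eef_rot: [-2.226, 2.216, -0.002]
force: [1.0, 0.2, 0.4]
grip_width: 0.0857
```

```bash
python3 g.py .6397 .0776 .024 0
python3 - <<'E'
from h import *
from station import ctrl
for n in("side","top"):
    c=ctrl.read_camera(n); pickle.dump(c,open(f"pics/{n}1.pkl","wb"))
crop(load("side",1),210,130,320,250,5,"pics/s1.png")
E
```

```text
t 1.85 pos [0.6397 0.0798 0.0859] F [1.  0.2 0.4] w 0.0857
shift [0.0022 0.0001 0.0619] turn [-0.0019 -0.0002  0.0046]
```

View pics/s1.png

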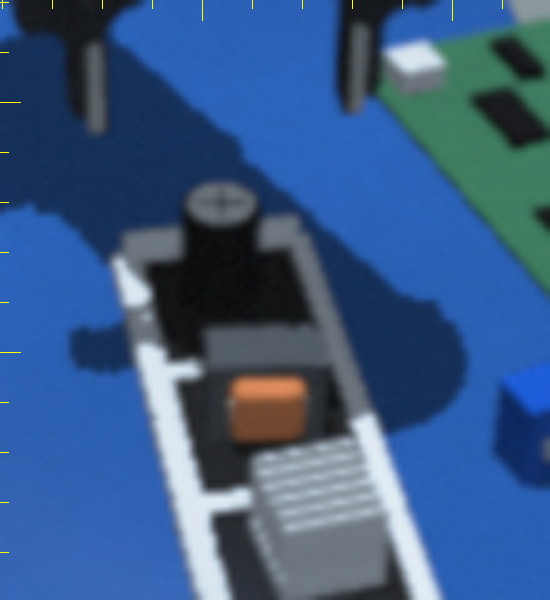

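The open fingers (95,130 and 355,110 in the crop) straddle the capacitor (222,203). Next I'll lower and grip.

Call:
arm_command(motion=[0.002,0,0.03,0,0,0.004,-1,0.002,0,0.061,0,0,0.004,-1,0.002,0,0.061,0,0,0.004,-1,0.002,0,0.061,0,0,0.004,1,0.002,0,0.061,0,0,0.004,1], grip_force=40)

```text
time: 2.58
position: [0.6402, 0.078, 0.0257]
eef_rot: [-2.22, 2.219, -0.003]
force: [0.2, 0.0, 0.5]
grip_width: 0.0514
```

Call:
arm_command(motion=[0,0,0,0,0,0,1,0,0,0,0,0,0,1,0,0,0,0,0,0,1,0,0,0,0,0,0,1,0,0,0,0,0,0,1])

```text
time: 3.2
position: [0.6397, 0.0777, 0.0246]
eef_rot: [-2.221, 2.22, -0.002]
force: [-1.3, 1.0, 5.8]
grip_width: 0.0291
```

```bash
python3 g.py .4614 -.1196 .12 0.063
```

```text
t 3.2 pos [0.6397 0.0777 0.0246] F [-1.3  1.   5.8] w 0.0291
shift [ 0.1973  0.1782 -0.0957] turn [-0.0018  0.     -0.0627]
```

Call:
arm_command(motion=[0,0,-0.02,0,0,0,1,0,0,-0.06,0,0,0,1,0,0,-0.095,0,0,0,1,0.02,0.018,-0.095,0,0,0,1,0.05,0.045,-0.095,0,0,-0.03,1])

```text
time: 3.82
position: [0.5938, 0.0275, 0.1193]
eef_rot: [-2.256, 2.186, -0.0]
force: [-0.6, -0.7, -0.3]
grip_width: 0.0288
```

```bash
python3 g.py .4614 -.1196 .12 0.063
```

```text
t 3.83 pos [0.5938 0.0275 0.1193] F [-0.6 -0.7 -0.3] w 0.0288
shift [ 0.1429  0.137  -0.0008] turn [-0.0006  0.0002 -0.0315]
```

Call:
arm_command(motion=[0.035,0.034,0,0,0,-0.01,1,0.072,0.069,0,0,0,-0.02,1,0.11,0.105,0,0,0,-0.03,1,0.135,0.129,0,0,0,-0.031,1,0.142,0.136,0,0,0,-0.031,1])

```text
time: 4.45
position: [0.4615, -0.1196, 0.1195]
eef_rot: [-2.286, 2.154, -0.002]
force: [-0.5, 0.3, -0.3]
grip_width: 0.0292
```

```bash
python3 g.py .4614 -.1196 .0245 0.063
```

```text
t 4.45 pos [ 0.4615 -0.1196  0.1195] F [-0.5  0.3 -0.3] w 0.0292
shift [-0.      0.0003  0.095 ] turn [-0.0016 -0.     -0.0037]
```

Call:
arm_command(motion=[0,0,0.035,0,0,-0.003,1,0,0,0.07,0,0,-0.003,1,0,0,0.088,0,0,-0.003,1,0,0,0.093,0,0,-0.003,1,0,0,0.094,0,0,-0.003,1])

```text
time: 5.08
position: [0.4631, -0.1184, 0.0253]
eef_rot: [-2.291, 2.149, -0.002]
force: [-0.2, -0.8, -1.1]
grip_width: 0.0293
```

```bash
python3 g.py .4614 -.1196 .0235 0.063;python3 - <<'E'
from h import *
from station import ctrl
for n in("side","top"):
    c=ctrl.read_camera(n); pickle.dump(c,open(f"pics/{n}2.pkl","wb"))
crop(load("side",2),110,170,220,310,5,"pics/s2.png")
E
```

```text
t 5.08 pos [ 0.4631 -0.1184  0.0253] F [-0.2 -0.8 -1.1] w 0.0293
shift [0.0011 0.0018 0.0018] turn [-0.0011 -0.0005  0.0013]
```

View pics/s2.png

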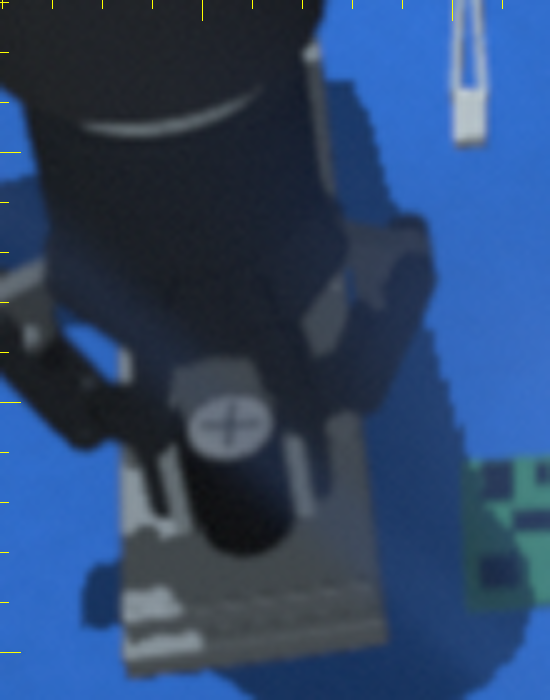

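The capacitor (230,425) is upright in the right bay. I'll lower the last 2 mm and release.

Call:
arm_command(motion=[0.001,0.001,0.001,0,0,0,1,0.001,0.001,0.0015,0,0,0,1,0.001,0.001,0.002,0,0,0,1,0.001,0.001,0.002,0,0,0,1])

```text
time: 5.68
position: [0.4616, -0.1195, 0.0226]
eef_rot: [-2.291, 2.149, -0.001]
force: [-0.8, 0.8, 0.8]
grip_width: 0.029
```

Call:
arm_command(motion=[0,0,0,0,0,0,0.2,0,0,0,0,0,0,0.1,0,0,0,0,0,0,-1,0,0,0,0,0,0,-1,0,0,0,0,0,0,-1])

```text
time: 6.3
position: [0.4615, -0.1195, 0.0224]
eef_rot: [2.291, -2.149, 0.0]
force: [-1.1, 1.0, 0.8]
grip_width: 0.0857
```

Call:
arm_command(motion=[0,0,-0.01,0,0,0,-1,0,0,-0.03,0,0,0,-1,0,0,-0.065,0,0,0,-1,0,0,-0.1,0,0,0,-1,0,0,-0.1,0,0,0,-1])

```text
time: 6.92
position: [0.4633, -0.1197, 0.1265]
eef_rot: [-2.288, 2.146, -0.008]
force: [0.2, -0.3, 0.0]
grip_width: 0.0853
```

```bash
python3 g.py .6445 .003 .12 -.06
```

```text
t 6.92 pos [ 0.4633 -0.1197  0.1265] F [ 0.2 -0.3  0. ] w 0.0853
shift [-0.1108 -0.1887  0.0077] turn [-0.0067 -0.0004  0.1242]
```

Fingers are clear. Now to the transformer.

Call:
arm_command(motion=[-0.027,-0.046,0,0,0,0.03,-1,-0.055,-0.094,0,0,0,0.06,-1,-0.083,-0.141,0,0,0,0.09,-1,-0.105,-0.179,0.004,0,0,0.12,-1,-0.112,-0.19,0.006,0,0,0.124,-1])

```text
time: 7.55
position: [0.6446, 0.0058, 0.1144]
eef_rot: [2.153, -2.284, -0.002]
force: [0.2, -0.6, 0.0]
grip_width: 0.0855
```

```bash
python3 g.py .6445 .003 .021 -.06;python3 - <<'E'
from h import *
from station import ctrl
for n in("side","top"):
    c=ctrl.read_camera(n); pickle.dump(c,open(f"pics/{n}3.pkl","wb"))
crop(load("side",3),110,150,330,310,3.5,"pics/s3.png")
E
```

```text
t 7.55 pos [0.6446 0.0058 0.1144] F [ 0.2 -0.6  0. ] w 0.0855
shift [ 0.0027 -0.0003  0.0934] turn [ 0.0027 -0.0008  0.0008]
```

View pics/s3.png

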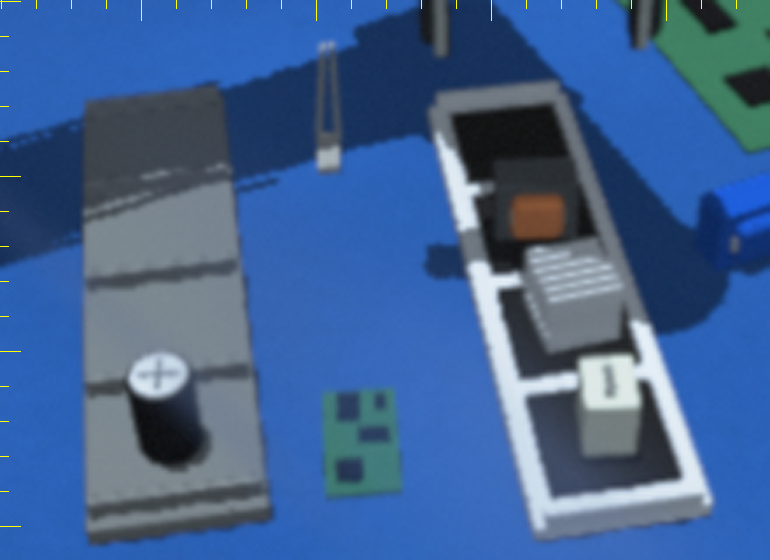

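The capacitor stands upright and centred in the rightmost bay (160,375). I'll lower over the transformer.

Call:
arm_command(motion=[0.002,0,0.04,0,0,0,-1,0.002,0,0.06,0,0,0,-1,0.002,0,0.06,0,0,0,-1,0.002,0,0.06,0,0,0,-1])

```text
time: 8.15
position: [0.6444, 0.0022, 0.0582]
eef_rot: [-2.153, 2.286, -0.003]
force: [-0.0, -0.7, 0.5]
grip_width: 0.0854
```

```bash
python3 g.py .6445 .003 .021 -.06
```

```text
t 8.15 pos [0.6444 0.0022 0.0582] F [-0.  -0.7  0.5] w 0.0854
shift [-0.0009  0.0001  0.0372] turn [-0.0024 -0.0001  0.    ]
```

Call:
arm_command(motion=[-0.001,0,0.02,0,0,0,-1,-0.001,0,0.036,0,0,0,-1,-0.001,0,0.036,0,0,0,-1,-0.001,0,0.036,0,0,0,1,-0.001,0,0.036,0,0,0,1])

```text
time: 8.78
position: [0.6443, 0.0035, 0.0211]
eef_rot: [-2.153, 2.286, -0.001]
force: [-0.1, 0.7, -0.7]
grip_width: 0.0516
```

Call:
arm_command(motion=[0,0,0,0,0,0,1,0,0,0,0,0,0,1,0,0,0,0,0,0,1,0,0,0,0,0,0,1,0,0,0,0,0,0,1])

```text
time: 9.4
position: [0.6444, 0.0035, 0.0212]
eef_rot: [-2.153, 2.286, -0.002]
force: [-0.6, 0.9, 5.8]
grip_width: 0.0413
```

```bash
python3 g.py .4569 -.0477 .12 .063
```

```text
t 9.4 pos [0.6444 0.0035 0.0212] F [-0.6  0.9  5.8] w 0.0413
shift [ 0.0623  0.1839 -0.099 ] turn [-1.500e-03 -1.000e-04 -1.228e-01]
```

Call:
arm_command(motion=[0,0,-0.02,0,0,0,1,0,0,-0.06,0,0,0,1,0,0,-0.095,0,0,0,1,0.007,0.02,-0.099,0,0,-0.02,1,0.02,0.06,-0.099,0,0,-0.05,1])

```text
time: 10.02
position: [0.5825, -0.0129, 0.1202]
eef_rot: [-2.211, 2.231, -0.0]
force: [-0.5, -0.6, -0.8]
grip_width: 0.0412
```

```bash
python3 g.py .4569 -.0477 .12 .063
```

```text
t 10.03 pos [ 0.5825 -0.0129  0.1202] F [-0.5 -0.6 -0.8] w 0.0412
shift [3.590e-02 1.253e-01 1.000e-04] turn [-0.0004  0.0001 -0.0721]
```

Call:
arm_command(motion=[0.011,0.04,0,0,0,-0.025,1,0.023,0.08,0,0,0,-0.05,1,0.033,0.115,0,0,0,-0.072,1,0.036,0.125,0,0,0,-0.072,1,0.036,0.125,0,0,0,-0.072,1])

```text
time: 10.65
position: [0.4575, -0.0477, 0.1201]
eef_rot: [-2.288, 2.151, -0.001]
force: [0.4, 0.6, -1.0]
grip_width: 0.0415
```

```bash
python3 g.py .4569 -.0477 .0192 .063
```

```text
t 10.65 pos [ 0.4575 -0.0477  0.1201] F [ 0.4  0.6 -1. ] w 0.0415
shift [0.     0.0007 0.1009] turn [-0.0014  0.0003 -0.0012]
```

Call:
arm_command(motion=[0,0.001,0.035,0,0,0,1,0,0.001,0.07,0,0,0,1,0,0.001,0.092,0,0,0,1,0,0.001,0.098,0,0,0,1,0,0.001,0.098,0,0,0,1])

```text
time: 11.28
position: [0.4569, -0.0477, 0.0216]
eef_rot: [2.289, -2.151, 0.0]
force: [-0.1, -0.7, -1.0]
grip_width: 0.0415
```

```bash
python3 g.py .4569 -.0477 .0192 .063;python3 - <<'E'
from h import *
from station import ctrl
for n in("side","top"):
    c=ctrl.read_camera(n); pickle.dump(c,open(f"pics/{n}4.pkl","wb"))
crop(load("side",4),110,150,220,310,4,"pics/s4.png")
E
```

```text
t 11.28 pos [ 0.4569 -0.0477  0.0216] F [-0.1 -0.7 -1. ] w 0.0415
shift [0.     0.     0.0024] turn [ 0.0003 -0.0006 -0.0009]
```

View pics/s4.png

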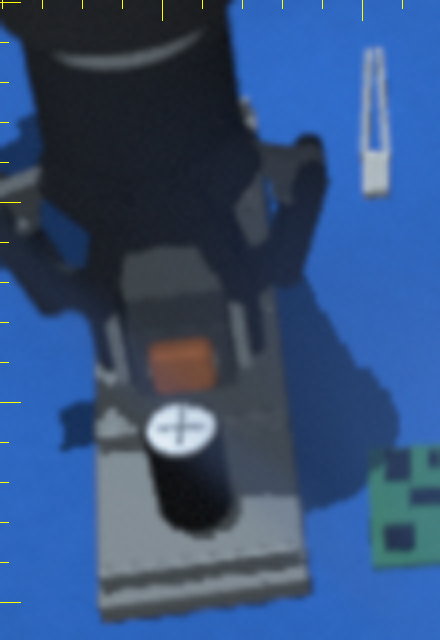

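The transformer (180,365) is upright and held square in the second bay from the right. I'll set it down.

Call:
arm_command(motion=[0,0,0.001,0,0,0,1,0,0,0.0015,0,0,0,1,0,0,0.002,0,0,0,1,0,0,0.002,0,0,0,1])

```text
time: 11.88
position: [0.4564, -0.0478, 0.0193]
eef_rot: [2.289, -2.151, 0.0]
force: [0.3, 0.5, -1.3]
grip_width: 0.0416
```

Call:
arm_command(motion=[0,0,0,0,0,0,0,0,0,0,0,0,0,-0.1,0,0,0,0,0,0,-1,0,0,0,0,0,0,-1,0,0,0,0,0,0,-1])

```text
time: 12.5
position: [0.4564, -0.0478, 0.0193]
eef_rot: [2.289, -2.152, 0.0]
force: [0.7, 0.5, 0.1]
grip_width: 0.0855
```

Call:
arm_command(motion=[0,0,-0.01,0,0,0,-1,0,0,-0.03,0,0,0,-1,0,0,-0.065,0,0,0,-1,0,0,-0.1,0,0,0,-1,0,0,-0.1,0,0,0,-1])

```text
time: 13.12
position: [0.4582, -0.0476, 0.1234]
eef_rot: [-2.286, 2.148, -0.007]
force: [1.2, 0.2, -0.2]
grip_width: 0.0854
```

```bash
python3 g.py .6505 -.0655 .12 .12
```

```text
t 13.12 pos [ 0.4582 -0.0476  0.1234] F [ 1.2  0.2 -0.2] w 0.0854
shift [ 0.0298 -0.1908  0.0047] turn [-0.0065  0.0001 -0.0578]
```

Call:
arm_command(motion=[0.007,-0.046,0,0,0,-0.015,-1,0.015,-0.095,0,0,0,-0.03,-1,0.023,-0.145,0,0,0,-0.045,-1,0.029,-0.182,0.003,0,0,-0.058,-1,0.03,-0.19,0.004,0,0,-0.058,-1])

```text
time: 13.75
position: [0.6486, -0.0662, 0.113]
eef_rot: [2.348, -2.083, -0.003]
force: [-0.3, -0.0, -0.9]
grip_width: 0.0857
```

Call:
arm_command(motion=[0,0,0.03,0,0,0,-1,0,0,0.06,0,0,0,-1,0,0,0.06,0,0,0,-1,0,0,0.06,0,0,0,-1])

```text
time: 14.25
position: [0.6484, -0.066, 0.0571]
eef_rot: [-2.35, 2.083, -0.003]
force: [0.6, 0.4, 0.5]
grip_width: 0.0853
```

```bash
python3 g.py .6505 -.0655 .02 .12;python3 - <<'E'
from h import *
from station import ctrl
for n in("side","top"):
    c=ctrl.read_camera(n); pickle.dump(c,open(f"pics/{n}5.pkl","wb"))
crop(load("side",5),110,150,330,310,3.5,"pics/s5.png")
E
```

```text
t 14.25 pos [ 0.6484 -0.066   0.0571] F [0.6 0.4 0.5] w 0.0853
shift [-0.0002 -0.0021  0.0371] turn [-0.0018 -0.0008  0.0003]
```

View pics/s5.png

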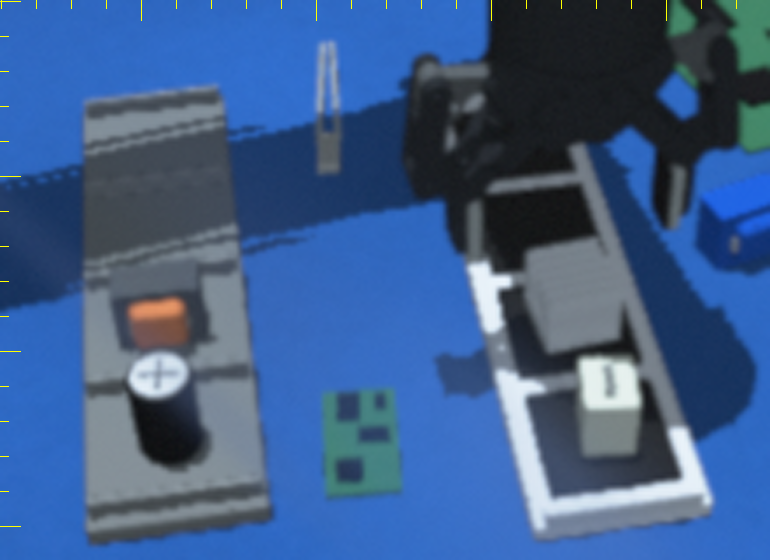

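The transformer stands upright in bay 2 (155,310). The fingers straddle the heat sink, clear of the blue look-alike (735,225). Lower and grip.

Call:
arm_command(motion=[0,-0.001,0.02,0,0,0,-1,0,-0.002,0.037,0,0,0,-1,0,-0.002,0.037,0,0,0,-1,0,-0.002,0.037,0,0,0,1,0,-0.002,0.037,0,0,0,1])

```text
time: 14.98
position: [0.6504, -0.0657, 0.0191]
eef_rot: [-2.35, 2.084, -0.002]
force: [0.8, -0.3, 1.0]
grip_width: 0.0514
```

Call:
arm_command(motion=[0,0,0,0,0,0,1,0,0,0,0,0,0,1,0,0,0,0,0,0,1,0,0,0,0,0,0,1,0,0,0,0,0,0,1])

```text
time: 15.6
position: [0.6504, -0.0657, 0.0192]
eef_rot: [-2.35, 2.084, -0.002]
force: [-0.1, 1.0, 5.0]
grip_width: 0.0356
```

```bash
python3 g.py .4523 .0241 .12 .063
```

```text
t 15.6 pos [ 0.6504 -0.0657  0.0192] F [-0.1  1.   5. ] w 0.0356
shift [-0.1128  0.1857 -0.1011] turn [-0.0013 -0.0003  0.0572]
```

Call:
arm_command(motion=[0,0,-0.02,0,0,0,1,0,0,-0.06,0,0,0,1,0,0,-0.097,0,0,0,1,-0.012,0.02,-0.101,0,0,0.01,1,-0.036,0.06,-0.101,0,0,0.03,1])

```text
time: 16.23
position: [0.5857, -0.0372, 0.1201]
eef_rot: [-2.317, 2.121, -0.0]
force: [0.1, 0.7, -0.2]
grip_width: 0.0355
```

```bash
python3 g.py .4523 .0241 .12 .063
```

```text
t 16.23 pos [ 0.5857 -0.0372  0.1201] F [ 0.1  0.7 -0.2] w 0.0355
shift [-7.280e-02  1.275e-01  1.000e-04] turn [-0.0003  0.      0.025 ]
```

Call:
arm_command(motion=[-0.023,0.04,0,0,0,0.01,1,-0.046,0.08,0,0,0,0.02,1,-0.066,0.116,0,0,0,0.025,1,-0.073,0.127,0,0,0,0.025,1,-0.073,0.127,0,0,0,0.025,1])

```text
time: 16.85
position: [0.4528, 0.0245, 0.1202]
eef_rot: [-2.293, 2.146, -0.001]
force: [1.0, -1.5, -1.2]
grip_width: 0.0355
```

```bash
python3 g.py .4523 .0241 .0172 .063
```

```text
t 16.85 pos [0.4528 0.0245 0.1202] F [ 1.  -1.5 -1.2] w 0.0355
shift [0.0004 0.0007 0.103 ] turn [-0.0014  0.0005  0.0032]
```

Call:
arm_command(motion=[0,0.001,0.035,0,0,0.003,1,0,0.001,0.07,0,0,0.003,1,0,0.001,0.094,0,0,0.003,1,0,0.001,0.1,0,0,0.003,1,0,0.001,0.1,0,0,0.003,1])

```text
time: 17.48
position: [0.4524, 0.0238, 0.0197]
eef_rot: [2.288, -2.152, 0.001]
force: [-0.2, -0.8, -0.8]
grip_width: 0.0356
```

```bash
python3 g.py .4523 .0241 .0172 .063;python3 - <<'E'
from h import *
from station import ctrl
for n in("side","top"):
    c=ctrl.read_camera(n); pickle.dump(c,open(f"pics/{n}6.pkl","wb"))
crop(load("side",6),110,150,220,310,4,"pics/s6.png")
E
```

```text
t 17.48 pos [0.4524 0.0238 0.0197] F [-0.2 -0.8 -0.8] w 0.0356
shift [-0.0003  0.0001  0.0025] turn [ 0.0002 -0.0007 -0.0015]
```

View pics/s6.png

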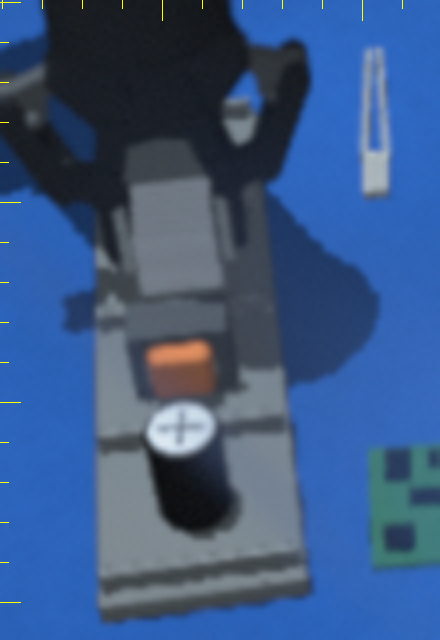

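The heat sink (175,235) is upright and held square in the third bay. I'll set it down.

Call:
arm_command(motion=[0,0,0.001,0,0,0,1,0,0,0.0015,0,0,0,1,0,0,0.002,0,0,0,1,0,0,0.002,0,0,0,1])

```text
time: 18.08
position: [0.4519, 0.0241, 0.0173]
eef_rot: [2.289, -2.151, 0.0]
force: [0.4, 0.8, -1.3]
grip_width: 0.0351
```

Call:
arm_command(motion=[0,0,0,0,0,0,0.1,0,0,0,0,0,0,0,0,0,0,0,0,0,-1,0,0,0,0,0,0,-1,0,0,0,0,0,0,-1])

```text
time: 18.7
position: [0.452, 0.0241, 0.0173]
eef_rot: [2.289, -2.151, 0.0]
force: [0.8, -0.7, -0.4]
grip_width: 0.0854
```

Call:
arm_command(motion=[0,0,-0.01,0,0,0,-1,0,0,-0.03,0,0,0,-1,0,0,-0.065,0,0,0,-1,0,0,-0.1,0,0,0,-1,0,0,-0.1,0,0,0,-1])

```text
time: 19.32
position: [0.4537, 0.0245, 0.1214]
eef_rot: [-2.285, 2.148, -0.005]
force: [0.2, -0.0, -0.3]
grip_width: 0.085
```

```bash
python3 g.py .6543 -.1402 .12 -.07
```

```text
t 19.32 pos [0.4537 0.0245 0.1214] F [ 0.2 -0.  -0.3] w 0.085
shift [ 0.1768 -0.19    0.0024] turn [-0.0063  0.0018  0.1321]
```

Call:
arm_command(motion=[0.037,-0.039,0,0,0,0.027,-1,0.075,-0.08,0,0,0,0.055,-1,0.113,-0.122,0,0,0,0.083,-1,0.15,-0.161,0,0,0,0.11,-1,0.176,-0.189,0,0,0,0.132,-1])

```text
time: 19.95
position: [0.6524, -0.1416, 0.1161]
eef_rot: [2.139, -2.299, -0.002]
force: [0.7, -0.4, 0.5]
grip_width: 0.0847
```

Call:
arm_command(motion=[0,0,0.01,0,0,0,-1,0,0,0.04,0,0,0,-1,0,0,0.06,0,0,0,-1,0,0,0.06,0,0,0,-1,0,0,0.06,0,0,0,-1])

```text
time: 20.58
position: [0.6519, -0.1397, 0.0587]
eef_rot: [-2.143, 2.297, -0.002]
force: [0.5, -1.0, 0.6]
grip_width: 0.0854
```

```bash
python3 g.py .6543 -.1402 .021 -.07;python3 - <<'E'
from h import *
from station import ctrl
for n in("side","top"):
    c=ctrl.read_camera(n); pickle.dump(c,open(f"pics/{n}7.pkl","wb"))
crop(load("side",7),110,150,330,310,3.5,"pics/s7.png")
E
```

```text
t 20.57 pos [ 0.6519 -0.1397  0.0587] F [ 0.5 -1.   0.6] w 0.0854
shift [ 0.0003 -0.0023  0.0377] turn [-0.0017 -0.0005  0.0006]
```

View pics/s7.png

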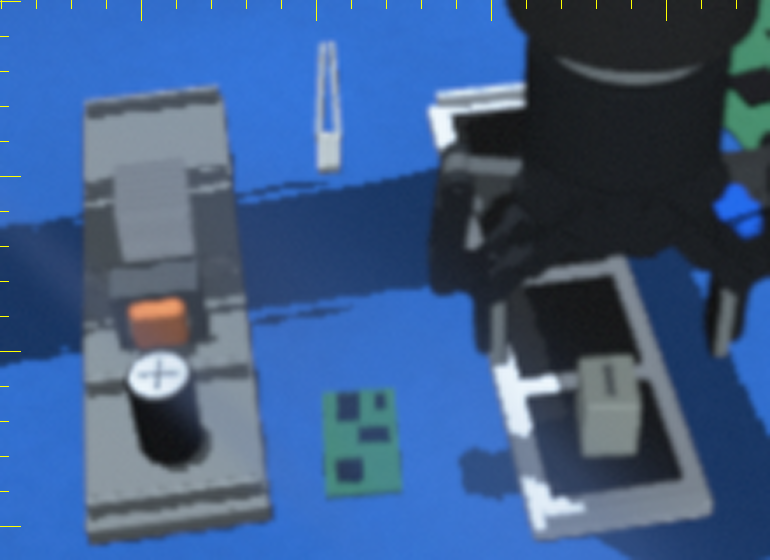

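The heat sink stands in bay 3 (155,215). The fingers straddle the relay (608,405). Lower and grip.

Call:
arm_command(motion=[0,-0.001,0.02,0,0,0,-1,0,-0.002,0.037,0,0,0,-1,0,-0.002,0.037,0,0,0,-1,0,-0.002,0.037,0,0,0,1,0,-0.002,0.037,0,0,0,1])

```text
time: 21.3
position: [0.6539, -0.1401, 0.0211]
eef_rot: [-2.142, 2.297, -0.002]
force: [-0.7, -0.7, 0.4]
grip_width: 0.0515
```

Call:
arm_command(motion=[0,0,0,0,0,0,1,0,0,0,0,0,0,1,0,0,0,0,0,0,1,0,0,0,0,0,0,1,0,0,0,0,0,0,1])

```text
time: 21.92
position: [0.6538, -0.14, 0.0209]
eef_rot: [-2.142, 2.297, -0.001]
force: [0.0, 0.5, 4.8]
grip_width: 0.0236
```

```bash
python3 g.py .4478 .096 .12 .063
```

```text
t 21.93 pos [ 0.6538 -0.14    0.0209] F [0.  0.5 4.8] w 0.0236
shift [-0.221   0.2219 -0.0993] turn [-0.0009 -0.0003 -0.1328]
```

Call:
arm_command(motion=[0,0,-0.02,0,0,0,1,0,0,-0.06,0,0,0,1,0,0,-0.097,0,0,0,1,-0.02,0.02,-0.1,0,0,-0.01,1,-0.05,0.05,-0.1,0,0,-0.03,1])

```text
time: 22.55
position: [0.6069, -0.0866, 0.1216]
eef_rot: [-2.175, 2.266, -0.001]
force: [-0.1, 0.1, -0.3]
grip_width: 0.0235
```

```bash
python3 g.py .4478 .096 .12 .063
```

```text
t 22.55 pos [ 0.6069 -0.0866  0.1216] F [-0.1  0.1 -0.3] w 0.0235
shift [-0.1759  0.1665  0.0014] turn [-0.0011  0.     -0.104 ]
```

Call:
arm_command(motion=[-0.036,0.034,0,0,0,-0.02,1,-0.073,0.069,0,0,0,-0.04,1,-0.11,0.104,0,0,0,-0.065,1,-0.147,0.139,0,0,0,-0.09,1,-0.176,0.166,0,0,0,-0.104,1])

```text
time: 23.18
position: [0.447, 0.097, 0.1214]
eef_rot: [-2.292, 2.147, -0.0]
force: [0.6, 0.2, 0.0]
grip_width: 0.0233
```

Call:
arm_command(motion=[0,0,0,0,0,0,1,0,0,0,0,0,0,1])

```text
time: 23.42
position: [0.4484, 0.0959, 0.1211]
eef_rot: [-2.291, 2.148, -0.001]
force: [1.1, 0.0, -0.0]
grip_width: 0.0233
```

```bash
python3 g.py .4478 .096 .0189 .063
```

```text
t 23.43 pos [0.4484 0.0959 0.1211] F [ 1.1  0.  -0. ] w 0.0233
shift [-1.000e-04  7.000e-04  1.022e-01] turn [-0.0008  0.0003  0.0014]
```

Call:
arm_command(motion=[0,0.001,0.035,0,0,0,1,0,0.001,0.07,0,0,0,1,0,0.001,0.093,0,0,0,1,0,0.001,0.099,0,0,0,1,0,0.001,0.099,0,0,0,1])

```text
time: 24.05
position: [0.4478, 0.0953, 0.0218]
eef_rot: [2.29, -2.15, 0.001]
force: [-0.3, -0.2, -0.2]
grip_width: 0.0236
```

```bash
python3 g.py .4478 .096 .0189 .063;python3 - <<'E'
from h import *
from station import ctrl
for n in("side","top"):
    c=ctrl.read_camera(n); pickle.dump(c,open(f"pics/{n}8.pkl","wb"))
crop(load("side",8),110,130,220,290,4,"pics/s8.png")
E
```

```text
t 24.05 pos [0.4478 0.0953 0.0218] F [-0.3 -0.2 -0.2] w 0.0236
shift [-0.0007 -0.0001  0.0029] turn [-0.0001 -0.0006 -0.    ]
```

View pics/s8.png

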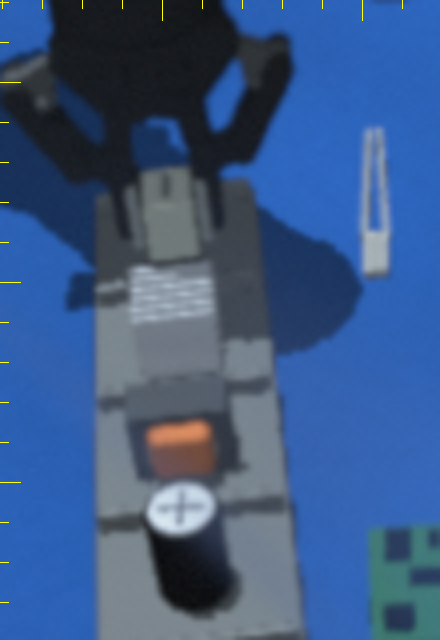

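The relay (170,215) is upright over the leftmost bay. I'll set it down.

Call:
arm_command(motion=[0,0,0.001,0,0,0,1,0,0,0.002,0,0,0,1,0,0,0.0025,0,0,0,1,0,0,0.0025,0,0,0,1])

```text
time: 24.65
position: [0.4473, 0.0959, 0.0189]
eef_rot: [-2.291, 2.149, -0.0]
force: [0.1, -0.5, 0.3]
grip_width: 0.0232
```

Call:
arm_command(motion=[0,0,0,0,0,0,0.3,0,0,0,0,0,0,0.2,0,0,0,0,0,0,-1,0,0,0,0,0,0,-1,0,0,0,0,0,0,-1])

```text
time: 25.28
position: [0.4473, 0.0958, 0.0188]
eef_rot: [2.291, -2.149, 0.0]
force: [-0.5, 0.0, -0.7]
grip_width: 0.0847
```

Call:
arm_command(motion=[0,0,-0.01,0,0,0,-1,0,0,-0.03,0,0,0,-1,0,0,-0.065,0,0,0,-1,0,0,-0.12,0,0,0,-1,0,0,-0.15,0,0,0,-1])

```text
time: 25.9
position: [0.4481, 0.096, 0.1729]
eef_rot: [-2.288, 2.146, -0.003]
force: [-0.3, 0.5, -0.9]
grip_width: 0.0851
```

Call:
arm_command(motion=[-0.05,0,0,0,0,0,-1,-0.1,0,0,0,0,0,-1,-0.15,0,0,0,0,0,-1,-0.2,0,0,0,0,0,-1,-0.23,0,0,0,0,0,-1])

```text
time: 26.52
position: [0.4321, 0.3274, 0.1693]
eef_rot: [-2.293, 2.147, -0.0]
force: [0.4, 0.3, 0.7]
grip_width: 0.0857
```

Run:
```python
from h import *
from station import ctrl
for n in("side","top"):
    c=ctrl.read_camera(n); pickle.dump(c,open(f"pics/{n}9.pkl","wb"))
crop(load("side",9),110,150,330,310,3.5,"pics/s9.png")
crop(load("top",9),160,240,322,303,4.9,"pics/t9.png")
o=ctrl.observe();print(o["position"],o["time"])
```

```text
[0.43196367 0.32753229 0.16866228] 26.625
```

View pics/s9.png

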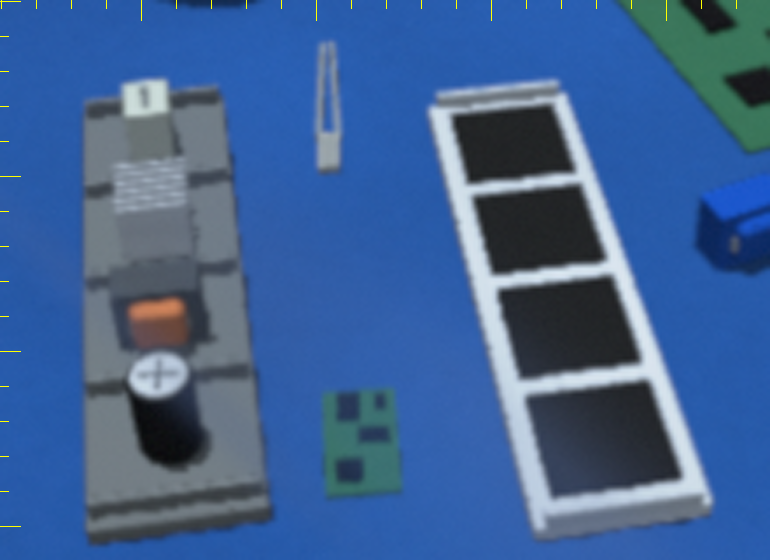

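View pics/t9.png

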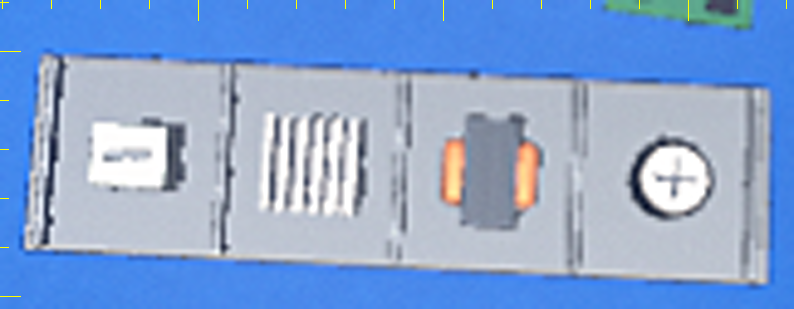

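Both views show all four upright in reverse order. From the left in the top crop: relay (128,155), heat sink (313,163), transformer (490,172), capacitor (677,178). I'll check the centring numerically.

Run:
```python
from h import *
t,s=load("top",9),load("side",9)
P=lambda L,k,x0,y0:(np.array(L,float)+.5)/k-.5+[x0,y0]
U=P([(128,155),(313,163),(492,172),(677,178)],4.9,160,240)
V=P([(146,98),(150,185),(153,278),(159,375)],3.5,110,150)
c=np.array([.4546,-.0118]);a=.063;R=np.array([[np.cos(a),np.sin(a)],[-np.sin(a),np.cos(a)]])
for n,z,u,v,y in zip("relay heat trans cap".split(),(.048,.046,.048,.056),U,V,(.108,.036,-.036,-.108)):
    tr=tri(t,[u],s,[v])[0]
    print(n,"top",(R@(plane(t,[u],z)[0,:2]-c)-[0,y]).round(4),"side",(R@(plane(s,[v],z)[0,:2]-c)-[0,y]).round(4),"z",tr[2].round(4))
```

```text
relay top [-0.0005 -0.0015] side [ 0.0005 -0.0002] z 0.0489
heat top [-0.0001 -0.0022] side [0.0003 0.0003] z 0.0482
trans top [-0.0003 -0.0008] side [-0.0003  0.0012] z 0.0497
cap top [ 0.0003 -0.0006] side [0.0008 0.0024] z 0.0588
```

All four are within about 2.5 mm of their bay centres, at the expected heights, and the gripper is clear. Handing in.

```bash
python3 -c "
from station import ctrl
print(ctrl.hand_in())"
```

```text
the job is handed in; nothing more can be done
None
```

All four components are in the rack in reverse order and upright. From the robot's left, the bays now hold relay, heat sink, transformer and capacitor. The job was handed in at about 26.7 s.

- **Placement:** in the last pictures each component was within about 2.5 mm of its bay centre in both views. The two views differed by up to about 3 mm, which is roughly the calibration error.
- **Heights:** the tops measured 48–59 mm, within about 2–3 mm of what standing upright on the 12 mm bay floor should give. The pad and floor levels for gripping and setting down came from the text, because my two-view heights read 1–2 mm high on the carrier.
- **Forces:** wrist force read no more than about 6 N whenever I checked it. The arm had let go and stood clear of the rack at hand-in.
- **Look-alikes:** I did not touch the blue look-alikes.

No check failed, and the hand-in reported no verdict.

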